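# Rack the sanding drums by size

### The arm

A 6-joint arm with a two-finger parallel gripper is mounted at the origin on the work surface. World frame = base frame: x ahead of the robot, y to its left, z up, the work surface at z = 0. Lengths are in m, angles in rad, forces in N, time in s.
With the tool pointing down it reaches from about 0.35 to 0.85 m from the base axis. Payload 8.1 kg.
Tool frame: the origin (TCP) lies at the centre of the arm's flange, where the gripper is bolted on; the fingertips stand 186 mm ahead of it and the grasp point (between the pads) lies 167 mm ahead of it; z points along the fingers, y is the line along which they close (so a half turn about z gives the same grasp; the last joint's range is limited). The gripper opens to 93 mm and grips with 3 to 60 N. Pads are 15 mm wide; open, the fingers measure 128 mm over their backs; the gripper's body (75 mm by 188 mm) begins 65 mm behind the grasp point.
Start: joints at [1.104, 0.13, 1.488, -0, 1.523, -0.085], TCP at [0.224, 0.557, 0.405] pointing down, gripper open.
Joint ranges: [-2.96, 2.96], [-0.89, 2.26], [0.02, 2.5], [-1.34, 4.48], [0, 2.73], [-2.66, 2.66]. Speed limits (rad/s): [2.39, 2.39, 2.79, 3.14, 3.14, 3.14].

### API

Orientations are given as a rotation vector (axis times angle).
In Python, from plant import read_state, read_camera, camera_params, robot gives the robot as it stands.
- The arm moves only by the tool carry_out, never from a script. Its argument "targets" is a list of rows, each an object of numbers: "hand": the opening in per cent of the stroke, from 0 (shut) to 100 (fully open); "x", "y", "z": the shift along the tool's x, y, z in m; "ax", "ay", "az": the turn, a rotation vector about the tool's x, y, z in rad. In form: [{"hand": .., "x": .., "y": .., "z": .., "ax": .., "ay": .., "az": ..}, ...]. A call has 1 to 8 rows; each row is the pose to reach, as a shift and turn from the pose commanded when the call began, along the tool's axes at that moment; what a row does not reach only later rows make up. A row lasts 1/8 s, in which the tool goes at most 62.5 mm and 10.7 degrees, less where a joint would pass 70% of its speed; a pose out of reach is approached as far as the arm can. A call with a gripper value outside its range is refused whole. The fingers move at their own pace and stop on an object; "newtons" is the grip in N (left out, the last holds). Time passes only in rows, so rows that repeat a pose let the fingers close. It gives the time, the measured TCP pose, the force, the opening and the grip force at its end, in the units of the state.
- read_state(): the state, without advancing time (a new reading comes with each control period).
- read_camera(name): name is "side" or "top"; returns (picture, depth): 384x512x3 uint8, blue, green, red; 384x512 float32, m along the optical axis (not along the pixel's ray), 0 where there is no reading.
- camera_params(name): a dict with "fx", "fy", "cx", "cy" (pixels), "k1" (the pictures are not rectified: a ray, as slopes to the right and down, at radius r is drawn at 1 + k1 r^2 times it, then the intrinsics apply), "position" and "rotation" of the camera in the world. Camera axes: x right, y up, looking along -z (the intrinsics and any distortion apply to the point x, -y, -z); pixel columns grow to the right and rows downward; lengths in m; the calibration is good to about 2 mm. A picture is of the moment at which its call begins. camera_params takes no time and is no camera call.
- robot.close_job(): hands the job in; it is judged then, once.
The state is a dict: "t": time; "q": joint angles; "dq": joint speeds; "joint_torque": joint torques, N m; "tool_pos": TCP position; "orientation": TCP orientation; "force": force on the tool from outside, world axes, zero at the start; "wrist_torque": the same for the moment, N m; "opening": finger opening in m; "gripper_force": force on a finger pad.
Only numpy, scipy, OpenCV 4.12 (cv2) and the standard library are available. Lean on these libraries where they do the work, as an engineer would, in place of code of your own. Each camera call takes 0.05 s, during which the arm holds its last target. There are 200 camera calls.

### The job

Put the four sanding drums back on the rack, standing upright, one centred on each pad, in order of size along the row: the thinnest on the red pad at the end, then thicker and thicker, the thickest at the end farthest from red. Leave the rasp and the cork block where they lie.

Things in the scene. Friction and masses are not known exactly. Their poses are not given: they have to be found in the camera images.
- drum_26: The smallest of four upright sanding drums: a cylinder with a rust-brown abrasive sleeve over black rubber, 26 mm in diameter and 70 mm tall, with a small steel washer and brass nut standing 10 mm above the middle of its top (80 mm in all). Loose, 60 g give or take 30 %. It starts standing on the bench in front of the rack. Origin: centre of its underside; z up along the drum.
- drum_38: The second smallest of four upright sanding drums: a cylinder with a rust-brown abrasive sleeve over black rubber, 38 mm in diameter and 70 mm tall, with a small steel washer and brass nut standing 10 mm above the middle of its top (80 mm in all). Loose, 110 g give or take 30 %. It starts standing on the bench in front of the rack. Origin: centre of its underside; z up along the drum.
- drum_50: The second largest of four upright sanding drums: a cylinder with a rust-brown abrasive sleeve over black rubber, 50 mm in diameter and 70 mm tall, with a small steel washer and brass nut standing 10 mm above the middle of its top (80 mm in all). Loose, 190 g give or take 30 %. It starts standing on the bench in front of the rack. Origin: centre of its underside; z up along the drum.
- drum_62: The largest of four upright sanding drums: a cylinder with a rust-brown abrasive sleeve over black rubber, 62 mm in diameter and 70 mm tall, with a small steel washer and brass nut standing 10 mm above the middle of its top (80 mm in all). Loose, 280 g give or take 30 %. It starts standing on the bench in front of the rack. Origin: centre of its underside; z up along the drum.
- pad_red: Red pad: fixed flat disc, 72 mm across, 4 mm thick. Origin: centre of its underside, 18 mm above the bench; its top is 22 mm above the bench. Always at one end of the row, left or right. The rack is a fixed plywood board, 110 x 420 x 18 mm, beyond the drums, turned up to 0.25 rad; its four pads form a straight row 100 mm apart, centre to centre. A dark strip on its far edge is 5.5 mm higher.
- pad_white: White pad on the rack: fixed flat disc, 72 mm across, 4 mm thick. Origin: centre of its underside, 18 mm above the bench; its top is 22 mm above the bench. It takes any place in the row except the red one's; the colour white has no meaning of its own, only its place in the row counts.
- pad_blue: Blue pad on the rack: fixed flat disc, 72 mm across, 4 mm thick. Origin: centre of its underside, 18 mm above the bench; its top is 22 mm above the bench. It takes any place in the row except the red one's; the colour blue has no meaning of its own, only its place in the row counts.
- pad_black: Black pad on the rack: fixed flat disc, 72 mm across, 4 mm thick. Origin: centre of its underside, 18 mm above the bench; its top is 22 mm above the bench. It takes any place in the row except the red one's; the colour black has no meaning of its own, only its place in the row counts.
- rasp: Bystander: a rasp with a red handle, a dark steel blade and a blue tip, 300 mm long, 30 mm high, lying loose on the bench at the left, roughly pointing away from the robot. Origin: on the bench under its middle, x from handle to tip. Leave it alone.
- cork_block: Bystander: a loose cork sanding block, 110 x 65 x 34 mm, on the bench at the right. Origin: centre of its underside, x along its length. Leave it alone.

How it is judged:
By the outcome, as a careful person would: the job done as asked, in the order asked, and still so for the second after the job is handed in, with the robot touching nothing.
It also fails if it takes over 88 s, if anything falls off the work surface, if the arm or the gripper's body presses on something with over 40 N, if the wrist force passes 120 N, or if a joint passes its speed limit or range.

## Working session

There is one attempt and no reset: what is moved stays moved. The work goes in short steps, Python scripts to look and compute and a tool call to move; the robot and the scene stay as the last step left them, time stands still between calls to the robot, and variables do not carry over. Pictures are saved under pics/ and viewed, at most 14 in all, crops included, and the job is handed in when it is done.

Besides the shell and the picture viewer there is one more tool, called after "Emit:" as name(argument=value, ...), one argument or row to a line, values as JSON. carry_out: Moves the arm, as the interface text tells. Its arguments: {"type":"object","properties":{"targets":{"type":"array","items":{"type":"object","properties":{"hand":{"type":"number"},"x":{"type":"number"},"y":{"type":"number"},"z":{"type":"number"},"ax":{"type":"number"},"ay":{"type":"number"},"az":{"type":"number"}}}},"newtons":{"type":"number"}},"required":["targets"]}

```bash
mkdir -p pics; cat > h.py <<'E'
import numpy as np, cv2
from plant import read_state, read_camera, camera_params, robot
def cloud(n):
    im,d=read_camera(n); p=camera_params(n)
    K=np.array([[p['fx'],0,p['cx']],[0,p['fy'],p['cy']],[0,0,1.]])
    v,u=np.mgrid[:384,:512]
    s=cv2.undistortPoints(np.stack([u,v],-1).reshape(-1,1,2).astype(float),K,np.array([p['k1'],0,0,0,0.])).reshape(384,512,2)
    c=np.dstack([s[...,0]*d,-s[...,1]*d,-d])
    R=np.array(p['rotation']); 
    if R.shape!=(3,3): print(R)
    return im,d,c@R.T+np.array(p['position'])
E
python3 - <<'E'
from h import *
for n in ['top','side']:
    im,d,P=cloud(n); cv2.imwrite(f'pics/{n}0.png',im); np.savez(f'{n}0.npz',im=im,d=d,P=P)
    p=camera_params(n);print(p)
s=read_state();print(s)
E
```

```text
[ 0.09789758 -0.08545754 -1.54151321]Traceback (most recent call last):
  File "<stdin>", line 3, in <module>
  File "h.py", line 11, in cloud
    return im,d,c@R.T+np.array(p['position'])
                ~~~~~^~~~~~~~~~~~~~~~~~~~~~~~
ValueError: operands could not be broadcast together with shapes (384,512) (3,)
```

```bash
sed -i "s/    if R.shape.*/    R=cv2.Rodrigues(R)[0]/" h.py
python3 - <<'E'
from h import *
for n in ['top','side']:
    im,d,P=cloud(n); cv2.imwrite(f'pics/{n}0.png',im); np.savez(f'{n}0.npz',im=im,d=d,P=P)
    p=camera_params(n);print(p)
s=read_state();print(s)
E
```

```text
{'fx': 484.2367519995563, 'fy': 484.2367519995563, 'cx': 253.7978919335461, 'cy': 197.04043903748334, 'k1': -0.18412254032821868, 'position': array([0.3542987 , 0.00261032, 1.69912915]), 'rotation': array([ 0.09789758, -0.08545754, -1.54151321])}
{'fx': 415.80659207905074, 'fy': 415.80659207905074, 'cx': 252.21338362862815, 'cy': 184.682214030287, 'k1': 0.0036904536394513094, 'position': array([-0.02173783, -0.68619882,  0.80051407]), 'rotation': array([ 0.83530041, -0.30918427, -0.6416856 ])}
{'t': 0.15, 'q': array([ 1.10358492e+00,  1.31004445e-01,  1.48901185e+00, -9.24487068e-06,
        1.52299711e+00, -8.53793292e-02]), 'dq': array([ 0.00022382, -0.00099905, -0.00330708,  0.00119268,  0.00080055,
        0.00054167]), 'joint_torque': array([ 1.53880315e-03, -5.60480511e+01, -4.92332232e+01,  7.70522025e-02,
        3.06929508e-02, -1.38136588e-04]), 'tool_pos': array([0.22346608, 0.55665162, 0.40392771]), 'orientation': array([-5.96070812e-01, -3.08414010e+00,  2.15077438e-03]), 'force': array([ 0.0329385 , -0.41143377, -0.13740333]), 'wrist_torque': array([0.01397574, 0.0664777 , 0.00859962]), 'gripper_force': 0.0, 'opening': 0.09300362300455073}
```

View pics/top0.png

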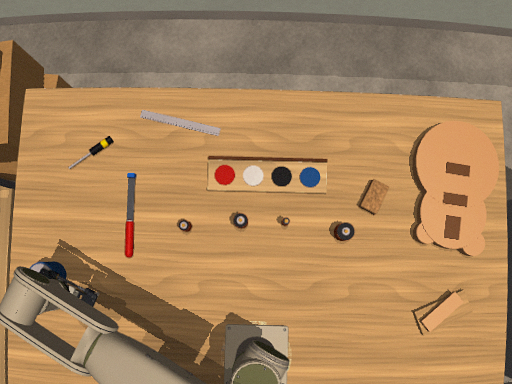

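View pics/side0.png

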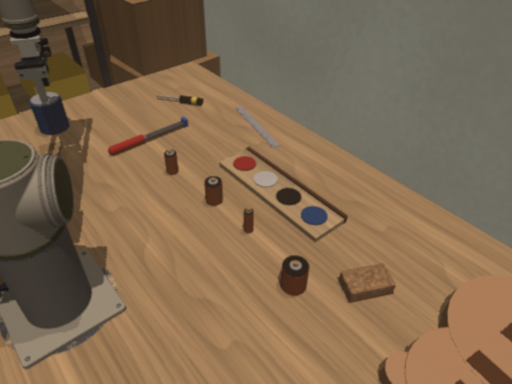

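The top view shows four drums at about (185,226), (240,221), (285,221) and (344,232). The pads are red (225,175), white (253,175), black (282,176) and blue (310,177). The side view agrees with this. Next I'll measure positions.

```bash
python3 - <<'E'
from h import *
for n,D,Q in [('top',[(185,226),(240,221),(285,221),(344,232)],[(225,175),(253,175),(282,176),(310,177)]),
          ('side',[(171,155),(213,183),(249,212),(295,265)],[(245,163),(265,179),(289,196),(314,215)])]:
    z=np.load(n+'0.npz'); P=z['P']; im=z['im'].astype(int)
    v,u=np.mgrid[:384,:512]
    for a,b in D:
        w=26
        m=(abs(u-a)<w)&(abs(v-b)<w)&(P[...,2]>.055)&(P[...,2]<.1)
        k,l=cv2.connectedComponents(m.astype(np.uint8)); 
        q=P[m&(P[...,2]>.06)][:,:]
        (c,r)=cv2.minEnclosingCircle(q[:,:2].astype(np.float32))
        print(n,'drum',len(q),np.round(q.mean(0),4),'circ',np.round(c,4),round(2*r,4), 'z',np.round(np.percentile(q[:,2],[10,50,95]),4))
    for a,b in Q:
        c0=im[b-1:b+2,a-1:a+2].reshape(-1,3).mean(0)
        m=((abs(im-c0).sum(-1)<60)).astype(np.uint8)
        _,l=cv2.connectedComponents(m); m=l==l[b,a]; q=P[m]
        (c,r)=cv2.minEnclosingCircle(q[:,:2].astype(np.float32))
        print(n,'pad',len(q),np.round(q.mean(0),4),np.round(c,4),round(2*r,4))
E
```

```text
top drum 101 [0.446  0.2519 0.0707] circ [0.4462 0.253 ] 0.0389 z [0.0653 0.0705 0.0813]
top drum 167 [0.4654 0.0632 0.0699] circ [0.466 0.063] 0.05 z [0.0645 0.0696 0.0774]
top drum 47 [ 0.4666 -0.0907  0.0715] circ [ 0.4666 -0.0908] 0.0255 z [0.0648 0.071  0.0812]
top drum 253 [ 0.4398 -0.2931  0.0707] circ [ 0.4405 -0.2935] 0.0621 z [0.0656 0.0702 0.0778]
top pad 296 [0.6269 0.1233 0.0326] [0.5067 0.0718] 0.3349
top pad 303 [0.6282 0.0245 0.0266] [0.5082 0.0155] 0.3091
top pad 293 [ 0.6273 -0.075   0.0277] [ 0.5076 -0.041 ] 0.319
top pad 300 [ 0.6286 -0.1755  0.0217] [ 0.6292 -0.1755] 0.0702
side drum 100 [0.4404 0.2506 0.0692] circ [0.4416 0.2559] 0.0405 z [0.0629 0.0691 0.079 ]
side drum 201 [0.4632 0.0594 0.069 ] circ [0.4669 0.0634] 0.054 z [0.0635 0.0689 0.0775]
side drum 80 [ 0.4645 -0.0927  0.0698] circ [ 0.4662 -0.0908] 0.0265 z [0.0634 0.0689 0.0785]
side drum 536 [ 0.4341 -0.2949  0.0689] circ [ 0.4369 -0.2921] 0.0643 z [0.0656 0.0689 0.0741]
side pad 250 [0.62   0.1181 0.0269] [ 0.3139 -0.2673] 1.0738
side pad 294 [0.6248 0.0263 0.0232] [ 0.3106 -0.3105] 1.0035
side pad 303 [ 0.6203 -0.0792  0.0258] [ 0.3129 -0.3659] 0.9266
side pad 370 [ 0.6226 -0.1759  0.0227] [ 0.3172 -0.4215] 0.8603
```

```bash
cat >> h.py <<'E'
def go(*targets):
    """shift in the present tool axes to each (x,y,z) of the grasp point, and turn to tool y=world x, z down"""
    s=read_state(); R=cv2.Rodrigues(s['orientation'])[0]; 
    G=np.array([[0,1,0],[1,0,0],[0,0,-1.]])
    print('t',round(s['t'],2),'turn',np.round(cv2.Rodrigues(R.T@G)[0].ravel(),3))
    for T in targets:
        tcp=np.array(T)+[0,0,.167]; print(T,np.round(R.T@(tcp-s['tool_pos']),4))
E
python3 - <<'E'
from h import *
z=np.load('top0.npz'); P=z['P']; im=z['im'].astype(int)
C=[]
for a,b in [(225,175),(253,175),(282,176),(310,177)]:
    c0=im[b-1:b+2,a-1:a+2].reshape(-1,3).mean(0)
    m=((abs(im-c0).sum(-1)<60))&(abs(P[...,2]-.022)<.012)
    m[:,:a-15]=0; m[:,a+16:]=0; m[:b-15]=0;m[b+16:]=0
    q=P[m]; c,r=cv2.minEnclosingCircle(q[:,:2].astype(np.float32)); print(np.round(q.mean(0),4),np.round(c,4),2*r); C.append(q.mean(0)[:2])
C=np.array(C);f=np.polyfit([0,1,2,3],C,1);print(f, np.linalg.norm(f[0]))
go((.446,.252,.16))
E
```

```text
[0.6288 0.124  0.0214] [0.6291 0.1233] 0.07051507383584976
[0.6292 0.0246 0.0211] [0.6287 0.0239] 0.0710257887840271
[ 0.6282 -0.0753  0.0219] [ 0.6288 -0.0756] 0.06852683424949646
[ 0.6286 -0.1755  0.0217] [ 0.6292 -0.1755] 0.07024869322776794
[[-1.56833908e-04 -9.98407580e-02]
 [ 6.28916167e-01  1.24212409e-01]] 0.09984088114891658
t 0.15 turn [-1.000e-03  1.000e-03  1.189e+00]
(0.446, 0.252, 0.16) [-0.32   -0.1997  0.0772]
```

Emit:
carry_out(
  newtons=20,
  targets=[
    {"hand":100,"x":-0.08,"y":-0.05,"z":0.02,"az":0.3},
    {"hand":100,"x":-0.16,"y":-0.1,"z":0.04,"az":0.6},
    {"hand":100,"x":-0.24,"y":-0.15,"z":0.06,"az":0.9},
    {"hand":100,"x":-0.32,"y":-0.2,"z":0.077,"az":1.189},
    {"hand":100,"x":-0.32,"y":-0.2,"z":0.077,"az":1.189},
    {"hand":100,"x":-0.32,"y":-0.2,"z":0.077,"az":1.189},
    {"hand":100,"x":-0.32,"y":-0.2,"z":0.077,"az":1.189},
    {"hand":100,"x":-0.32,"y":-0.2,"z":0.077,"az":1.189},
  ],
)

```text
schema error: expected keys hand, x, y, z, ax, ay, az
```

```bash
python3 -c "
from h import *
go((.446,.252,.045))"
```

```text
t 0.15 turn [-1.000e-03  1.000e-03  1.189e+00]
(0.446, 0.252, 0.045) [-0.32   -0.1995  0.1922]
```

Emit:
carry_out(
  newtons=20,
  targets=[
    {"hand":100,"x":-0.08,"y":-0.05,"z":0.02,"ax":0,"ay":0,"az":0.3},
    {"hand":100,"x":-0.16,"y":-0.1,"z":0.04,"ax":0,"ay":0,"az":0.6},
    {"hand":100,"x":-0.24,"y":-0.15,"z":0.06,"ax":0,"ay":0,"az":0.9},
    {"hand":100,"x":-0.32,"y":-0.2,"z":0.077,"ax":0,"ay":0,"az":1.189},
    {"hand":100,"x":-0.32,"y":-0.2,"z":0.077,"ax":0,"ay":0,"az":1.189},
    {"hand":100,"x":-0.32,"y":-0.2,"z":0.077,"ax":0,"ay":0,"az":1.189},
    {"hand":100,"x":-0.32,"y":-0.2,"z":0.077,"ax":0,"ay":0,"az":1.189},
    {"hand":100,"x":-0.32,"y":-0.2,"z":0.077,"ax":0,"ay":0,"az":1.189},
  ],
)

```text
t: 1.15
tool_pos: [0.4463, 0.251, 0.3272]
orientation: [-2.223, -2.219, 0.002]
force: [0.6, -0.1, 0.7]
opening: 0.0928
gripper_force: 0.0
```

```bash
python3 -c "
from h import *
im,d,P=cloud('side');cv2.imwrite('pics/s1.png',cv2.resize(im[60:300,60:380],None,fx=2,fy=2))
go((.446,.252,.045))"
```

```text
t 1.2 turn [-0.001  0.     0.001]
(0.446, 0.252, 0.045) [2.000e-04 1.000e-04 1.155e-01]
```

View pics/s1.png

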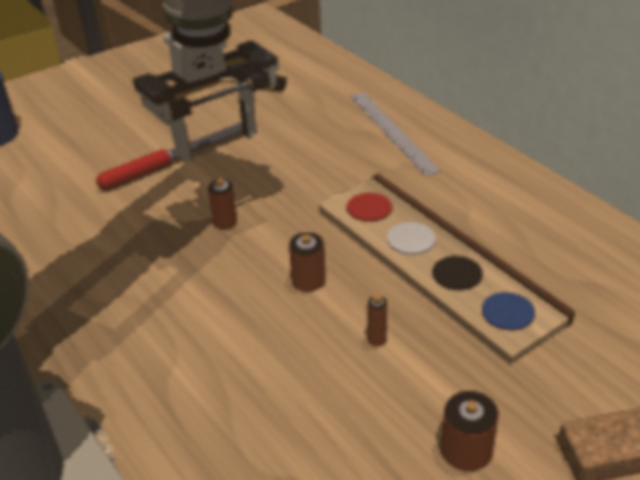

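The open gripper stands over drum_38 (crop 222,200), with the fingers along world x, so I can descend.

Emit:
carry_out(
  targets=[
    {"hand":100,"x":0,"y":0,"z":0.06,"ax":0,"ay":0,"az":0},
    {"hand":100,"x":0,"y":0,"z":0.115,"ax":0,"ay":0,"az":0},
    {"hand":100,"x":0,"y":0,"z":0.115,"ax":0,"ay":0,"az":0},
    {"hand":30,"x":0,"y":0,"z":0.115,"ax":0,"ay":0,"az":0},
    {"hand":30,"x":0,"y":0,"z":0.115,"ax":0,"ay":0,"az":0},
    {"hand":30,"x":0,"y":0,"z":0.115,"ax":0,"ay":0,"az":0},
    {"hand":30,"x":0,"y":0,"z":0.115,"ax":0,"ay":0,"az":0},
    {"hand":30,"x":0,"y":0,"z":0.115,"ax":0,"ay":0,"az":0},
  ],
)

```text
t: 2.2
tool_pos: [0.4461, 0.252, 0.2131]
orientation: [2.221, 2.221, 0.001]
force: [0.6, 0.7, -0.7]
opening: 0.0473
gripper_force: 0.0
```

Emit:
carry_out(
  targets=[
    {"hand":30,"x":0,"y":0,"z":0,"ax":0,"ay":0,"az":0},
    {"hand":30,"x":0,"y":0,"z":0,"ax":0,"ay":0,"az":0},
    {"hand":30,"x":0,"y":0,"z":0,"ax":0,"ay":0,"az":0},
    {"hand":30,"x":0,"y":0,"z":0,"ax":0,"ay":0,"az":0},
  ],
)

```text
t: 2.7
tool_pos: [0.4459, 0.252, 0.2127]
orientation: [-2.221, -2.221, 0.0]
force: [-2.4, -0.7, 2.7]
opening: 0.0377
gripper_force: 20.0
```

```bash
python3 -c "
from h import *
go((.446,.252,.175),(.629,.0244,.175))"
```

```text
t 2.7 turn [-0.  0. -0.]
(0.446, 0.252, 0.175) [ 0.      0.     -0.1293]
(0.629, 0.0244, 0.175) [-0.2276  0.183  -0.1293]
```

Emit:
carry_out(
  targets=[
    {"hand":30,"x":0,"y":0,"z":-0.05,"ax":0,"ay":0,"az":0},
    {"hand":30,"x":0,"y":0,"z":-0.1,"ax":0,"ay":0,"az":0},
    {"hand":30,"x":-0.03,"y":0.02,"z":-0.13,"ax":0,"ay":0,"az":0},
    {"hand":30,"x":-0.08,"y":0.06,"z":-0.13,"ax":0,"ay":0,"az":0},
    {"hand":30,"x":-0.13,"y":0.1,"z":-0.13,"ax":0,"ay":0,"az":0},
    {"hand":30,"x":-0.18,"y":0.145,"z":-0.13,"ax":0,"ay":0,"az":0},
    {"hand":30,"x":-0.22,"y":0.175,"z":-0.13,"ax":0,"ay":0,"az":0},
    {"hand":30,"x":-0.2276,"y":0.183,"z":-0.13,"ax":0,"ay":0,"az":0},
  ],
)

```text
t: 3.7
tool_pos: [0.6303, 0.021, 0.3418]
orientation: [2.225, 2.217, -0.001]
force: [-0.0, 0.0, -1.1]
opening: 0.0379
gripper_force: 20.0
```

```bash
python3 -c "
from h import *
print(read_state()['opening'])
im,d,P=cloud('side');cv2.imwrite('pics/s2.png',cv2.resize(im[60:300,60:380],None,fx=2,fy=2))
go((.629,.0244,.069))"
```

```text
0.03792107560176723
t 3.75 turn [-0.001  0.    -0.003]
(0.629, 0.0244, 0.069) [ 0.0027 -0.0011  0.1058]
```

View pics/s2.png

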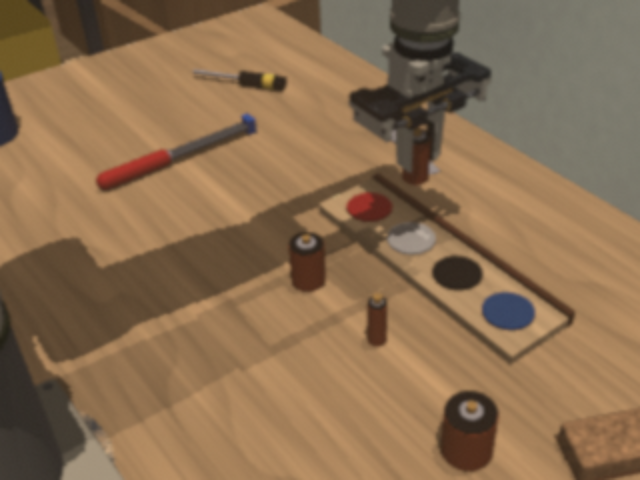

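Drum_38 is held upright at crop (418,155), above white. Lowering it now.

Emit:
carry_out(
  targets=[
    {"hand":30,"x":0,"y":0,"z":0,"ax":0,"ay":0,"az":0},
    {"hand":30,"x":0,"y":0,"z":0.05,"ax":0,"ay":0,"az":0},
    {"hand":30,"x":0,"y":0,"z":0.09,"ax":0,"ay":0,"az":0},
    {"hand":30,"x":0,"y":0,"z":0.102,"ax":0,"ay":0,"az":0},
    {"hand":30,"x":0,"y":0,"z":0.102,"ax":0,"ay":0,"az":0},
    {"hand":30,"x":0,"y":0,"z":0.102,"ax":0,"ay":0,"az":0},
  ],
)

```text
t: 4.5
tool_pos: [0.6299, 0.0248, 0.2433]
orientation: [2.219, 2.22, 0.004]
force: [0.2, -0.7, -1.0]
opening: 0.0378
gripper_force: 20.0
```

```bash
python3 -c "
from h import *
go((.629,.0244,.0685))"
```

```text
t 4.5 turn [0.004 0.    0.001]
(0.629, 0.0244, 0.0685) [-0.0004 -0.0009  0.0078]
```

Emit:
carry_out(
  targets=[
    {"hand":30,"x":0,"y":0,"z":0.005,"ax":0,"ay":0,"az":0},
    {"hand":30,"x":0,"y":0,"z":0.005,"ax":0,"ay":0,"az":0},
    {"hand":30,"x":0,"y":0,"z":0.005,"ax":0,"ay":0,"az":0},
    {"hand":30,"x":0,"y":0,"z":0.005,"ax":0,"ay":0,"az":0},
  ],
)

```text
t: 5.0
tool_pos: [0.629, 0.0243, 0.2359]
orientation: [2.221, 2.221, 0.0]
force: [0.4, 0.0, -1.6]
opening: 0.0375
gripper_force: 20.0
```

Emit:
carry_out(
  targets=[
    {"hand":30,"x":0,"y":0,"z":0.001,"ax":0,"ay":0,"az":0},
    {"hand":30,"x":0,"y":0,"z":0.001,"ax":0,"ay":0,"az":0},
    {"hand":75,"x":0,"y":0,"z":0.001,"ax":0,"ay":0,"az":0},
    {"hand":75,"x":0,"y":0,"z":0.001,"ax":0,"ay":0,"az":0},
    {"hand":75,"x":0,"y":0,"z":0.001,"ax":0,"ay":0,"az":0},
    {"hand":75,"x":0,"y":0,"z":0.001,"ax":0,"ay":0,"az":0},
  ],
)

```text
t: 5.75
tool_pos: [0.629, 0.0244, 0.2348]
orientation: [2.221, 2.221, 0.0]
force: [-0.1, 0.2, -0.2]
opening: 0.0691
gripper_force: 0.0
```

```bash
python3 -c "
from h import *
go((.629,.0244,.165),(.4665,-.0908,.165),(.4665,-.0908,.045))"
```

```text
t 5.75 turn [ 0. -0. -0.]
(0.629, 0.0244, 0.165) [ 0.      0.     -0.0972]
(0.4665, -0.0908, 0.165) [-0.1152 -0.1625 -0.0972]
(0.4665, -0.0908, 0.045) [-0.1152 -0.1625  0.0228]
```

Next is drum_26.

Emit:
carry_out(
  targets=[
    {"hand":75,"x":0,"y":0,"z":-0.05,"ax":0,"ay":0,"az":0},
    {"hand":75,"x":0,"y":0,"z":-0.095,"ax":0,"ay":0,"az":0},
    {"hand":75,"x":-0.03,"y":-0.04,"z":-0.097,"ax":0,"ay":0,"az":0},
    {"hand":75,"x":-0.06,"y":-0.085,"z":-0.097,"ax":0,"ay":0,"az":0},
    {"hand":75,"x":-0.09,"y":-0.13,"z":-0.097,"ax":0,"ay":0,"az":0},
    {"hand":75,"x":-0.1152,"y":-0.1625,"z":-0.097,"ax":0,"ay":0,"az":0},
    {"hand":75,"x":-0.1152,"y":-0.1625,"z":-0.097,"ax":0,"ay":0,"az":0},
    {"hand":75,"x":-0.1152,"y":-0.1625,"z":-0.097,"ax":0,"ay":0,"az":0},
  ],
)

```text
t: 6.75
tool_pos: [0.4669, -0.0907, 0.3322]
orientation: [2.221, 2.22, 0.001]
force: [0.3, -0.2, 0.2]
opening: 0.0696
gripper_force: 0.0
```

Emit:
carry_out(
  targets=[
    {"hand":75,"x":0,"y":0,"z":0.05,"ax":0,"ay":0,"az":0},
    {"hand":75,"x":0,"y":0,"z":0.1,"ax":0,"ay":0,"az":0},
    {"hand":75,"x":0,"y":0,"z":0.12,"ax":0,"ay":0,"az":0},
    {"hand":75,"x":0,"y":0,"z":0.12,"ax":0,"ay":0,"az":0},
    {"hand":18,"x":0,"y":0,"z":0.12,"ax":0,"ay":0,"az":0},
    {"hand":18,"x":0,"y":0,"z":0.12,"ax":0,"ay":0,"az":0},
    {"hand":18,"x":0,"y":0,"z":0.12,"ax":0,"ay":0,"az":0},
    {"hand":18,"x":0,"y":0,"z":0.12,"ax":0,"ay":0,"az":0},
  ],
)

```text
t: 7.75
tool_pos: [0.4667, -0.0909, 0.2123]
orientation: [2.221, 2.221, 0.001]
force: [-0.6, -0.3, -0.4]
opening: 0.0343
gripper_force: 0.0
```

Emit:
carry_out(
  targets=[
    {"hand":18,"x":0,"y":0,"z":0,"ax":0,"ay":0,"az":0},
    {"hand":18,"x":0,"y":0,"z":0,"ax":0,"ay":0,"az":0},
    {"hand":18,"x":0,"y":0,"z":0,"ax":0,"ay":0,"az":0},
  ],
)

```text
t: 8.12
tool_pos: [0.4666, -0.0909, 0.212]
orientation: [2.221, 2.221, 0.0]
force: [-1.2, 0.7, 5.2]
opening: 0.0259
gripper_force: 20.0
```

```bash
python3 -c "
from h import *
go((.629,.124,.175))"
```

```text
t 8.12 turn [ 0.  0. -0.]
(0.629, 0.124, 0.175) [ 0.2149  0.1624 -0.1299]
```

Emit:
carry_out(
  targets=[
    {"hand":18,"x":0,"y":0,"z":-0.05,"ax":0,"ay":0,"az":0},
    {"hand":18,"x":0,"y":0,"z":-0.1,"ax":0,"ay":0,"az":0},
    {"hand":18,"x":0.03,"y":0.02,"z":-0.13,"ax":0,"ay":0,"az":0},
    {"hand":18,"x":0.08,"y":0.06,"z":-0.13,"ax":0,"ay":0,"az":0},
    {"hand":18,"x":0.13,"y":0.1,"z":-0.13,"ax":0,"ay":0,"az":0},
    {"hand":18,"x":0.17,"y":0.13,"z":-0.13,"ax":0,"ay":0,"az":0},
    {"hand":18,"x":0.2,"y":0.15,"z":-0.13,"ax":0,"ay":0,"az":0},
    {"hand":18,"x":0.2149,"y":0.1624,"z":-0.13,"ax":0,"ay":0,"az":0},
  ],
)

```text
t: 9.12
tool_pos: [0.6294, 0.1261, 0.3407]
orientation: [-2.219, -2.223, 0.001]
force: [-0.1, -0.5, -0.9]
opening: 0.0255
gripper_force: 20.0
```

Emit:
carry_out(
  targets=[
    {"hand":18,"x":0,"y":0,"z":0,"ax":0,"ay":0,"az":0},
    {"hand":18,"x":0,"y":0,"z":0,"ax":0,"ay":0,"az":0},
    {"hand":18,"x":0,"y":0,"z":0.05,"ax":0,"ay":0,"az":0},
    {"hand":18,"x":0,"y":0,"z":0.09,"ax":0,"ay":0,"az":0},
    {"hand":18,"x":0,"y":0,"z":0.104,"ax":0,"ay":0,"az":0},
    {"hand":18,"x":0,"y":0,"z":0.104,"ax":0,"ay":0,"az":0},
    {"hand":18,"x":0,"y":0,"z":0.104,"ax":0,"ay":0,"az":0},
    {"hand":18,"x":0,"y":0,"z":0.104,"ax":0,"ay":0,"az":0},
  ],
)

```text
t: 10.12
tool_pos: [0.6297, 0.1241, 0.2399]
orientation: [2.22, 2.22, 0.004]
force: [0.0, -0.1, -0.8]
opening: 0.0252
gripper_force: 20.0
```

```bash
python3 -c "
from h import *
im,d,P=cloud('side');cv2.imwrite('pics/s3.png',cv2.resize(im[60:300,60:380],None,fx=2,fy=2))
go((.629,.124,.0675))"
```

```text
t 10.18 turn [ 0.003 -0.     0.   ]
(0.629, 0.124, 0.0675) [-0.0002 -0.0005  0.005 ]
```

View pics/s3.png

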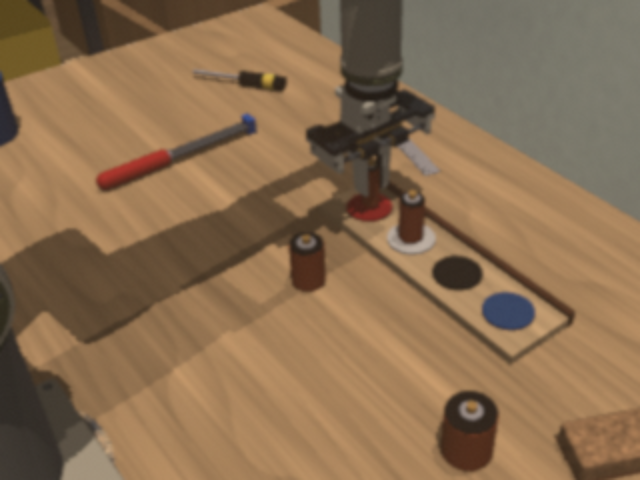

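Drum_38 stands on white (412,218), and drum_26 is just above red (372,190). I'll set it down.

Emit:
carry_out(
  targets=[
    {"hand":18,"x":0,"y":0,"z":0.003,"ax":0,"ay":0,"az":0},
    {"hand":18,"x":0,"y":0,"z":0.0035,"ax":0,"ay":0,"az":0},
    {"hand":18,"x":0,"y":0,"z":0.0035,"ax":0,"ay":0,"az":0},
    {"hand":18,"x":0,"y":0,"z":0.0035,"ax":0,"ay":0,"az":0},
    {"hand":18,"x":0,"y":0,"z":0.0035,"ax":0,"ay":0,"az":0},
  ],
)

```text
t: 10.8
tool_pos: [0.6289, 0.1241, 0.2342]
orientation: [2.221, 2.221, -0.0]
force: [-0.2, -0.3, 0.2]
opening: 0.0256
gripper_force: 20.0
```

Emit:
carry_out(
  targets=[
    {"hand":80,"x":0,"y":0,"z":0,"ax":0,"ay":0,"az":0},
    {"hand":80,"x":0,"y":0,"z":0,"ax":0,"ay":0,"az":0},
    {"hand":80,"x":0,"y":0,"z":0,"ax":0,"ay":0,"az":0},
    {"hand":80,"x":0,"y":0,"z":0,"ax":0,"ay":0,"az":0},
    {"hand":80,"x":0,"y":0,"z":0,"ax":0,"ay":0,"az":0},
  ],
)

```text
t: 11.42
tool_pos: [0.6289, 0.1241, 0.2342]
orientation: [2.221, 2.221, -0.0]
force: [0.1, 0.6, -0.4]
opening: 0.0709
gripper_force: 0.0
```

```bash
python3 -c "
from h import *
go((.4657,.063,.165),(.4657,.063,.045))"
```

```text
t 11.43 turn [0. 0. 0.]
(0.4657, 0.063, 0.165) [-0.0611 -0.1632 -0.0978]
(0.4657, 0.063, 0.045) [-0.0611 -0.1632  0.0222]
```

Emit:
carry_out(
  targets=[
    {"hand":80,"x":0,"y":0,"z":-0.05,"ax":0,"ay":0,"az":0},
    {"hand":80,"x":0,"y":0,"z":-0.095,"ax":0,"ay":0,"az":0},
    {"hand":100,"x":-0.015,"y":-0.04,"z":-0.098,"ax":0,"ay":0,"az":0},
    {"hand":100,"x":-0.03,"y":-0.085,"z":-0.098,"ax":0,"ay":0,"az":0},
    {"hand":100,"x":-0.045,"y":-0.13,"z":-0.098,"ax":0,"ay":0,"az":0},
    {"hand":100,"x":-0.0611,"y":-0.1632,"z":-0.098,"ax":0,"ay":0,"az":0},
    {"hand":100,"x":-0.0611,"y":-0.1632,"z":-0.098,"ax":0,"ay":0,"az":0},
    {"hand":100,"x":-0.0611,"y":-0.1632,"z":-0.098,"ax":0,"ay":0,"az":0},
  ],
)

```text
t: 12.42
tool_pos: [0.4662, 0.0631, 0.3329]
orientation: [2.221, 2.22, 0.002]
force: [0.3, 0.2, -0.1]
opening: 0.093
gripper_force: 0.0
```

Emit:
carry_out(
  newtons=25,
  targets=[
    {"hand":100,"x":0,"y":0,"z":0.05,"ax":0,"ay":0,"az":0},
    {"hand":100,"x":0,"y":0,"z":0.1,"ax":0,"ay":0,"az":0},
    {"hand":100,"x":0,"y":0,"z":0.12,"ax":0,"ay":0,"az":0},
    {"hand":100,"x":0,"y":0,"z":0.12,"ax":0,"ay":0,"az":0},
    {"hand":42,"x":0,"y":0,"z":0.12,"ax":0,"ay":0,"az":0},
    {"hand":42,"x":0,"y":0,"z":0.12,"ax":0,"ay":0,"az":0},
    {"hand":42,"x":0,"y":0,"z":0.12,"ax":0,"ay":0,"az":0},
    {"hand":42,"x":0,"y":0,"z":0.12,"ax":0,"ay":0,"az":0},
  ],
)

```text
t: 13.42
tool_pos: [0.4659, 0.063, 0.2128]
orientation: [2.221, 2.221, 0.001]
force: [0.2, 0.3, 0.4]
opening: 0.0573
gripper_force: 0.0
```

Emit:
carry_out(
  targets=[
    {"hand":42,"x":0,"y":0,"z":0,"ax":0,"ay":0,"az":0},
    {"hand":42,"x":0,"y":0,"z":0,"ax":0,"ay":0,"az":0},
    {"hand":42,"x":0,"y":0,"z":0,"ax":0,"ay":0,"az":0},
  ],
)

```text
t: 13.8
tool_pos: [0.4658, 0.063, 0.2126]
orientation: [2.221, 2.221, 0.001]
force: [0.1, -0.1, 3.3]
opening: 0.0501
gripper_force: 25.0
```

```bash
python3 -c "
from h import *
go((.629,-.0755,.175))"
```

```text
t 13.8 turn [ 0.001  0.    -0.   ]
(0.629, -0.0755, 0.175) [-0.1385  0.1632 -0.1294]
```

Emit:
carry_out(
  targets=[
    {"hand":42,"x":0,"y":0,"z":-0.05,"ax":0,"ay":0,"az":0},
    {"hand":42,"x":0,"y":0,"z":-0.1,"ax":0,"ay":0,"az":0},
    {"hand":42,"x":-0.02,"y":0.02,"z":-0.13,"ax":0,"ay":0,"az":0},
    {"hand":42,"x":-0.055,"y":0.06,"z":-0.13,"ax":0,"ay":0,"az":0},
    {"hand":42,"x":-0.085,"y":0.1,"z":-0.13,"ax":0,"ay":0,"az":0},
    {"hand":42,"x":-0.11,"y":0.13,"z":-0.13,"ax":0,"ay":0,"az":0},
    {"hand":42,"x":-0.13,"y":0.15,"z":-0.13,"ax":0,"ay":0,"az":0},
    {"hand":42,"x":-0.1385,"y":0.1632,"z":-0.13,"ax":0,"ay":0,"az":0},
  ],
)

```text
t: 14.8
tool_pos: [0.6294, -0.0768, 0.341]
orientation: [-2.222, -2.219, 0.002]
force: [0.5, 0.8, -1.9]
opening: 0.0498
gripper_force: 25.0
```

Emit:
carry_out(
  targets=[
    {"hand":42,"x":0,"y":0,"z":0,"ax":0,"ay":0,"az":0},
    {"hand":42,"x":0,"y":0,"z":0,"ax":0,"ay":0,"az":0},
    {"hand":42,"x":0,"y":0,"z":0.05,"ax":0,"ay":0,"az":0},
    {"hand":42,"x":0,"y":0,"z":0.09,"ax":0,"ay":0,"az":0},
    {"hand":42,"x":0,"y":0,"z":0.104,"ax":0,"ay":0,"az":0},
    {"hand":42,"x":0,"y":0,"z":0.104,"ax":0,"ay":0,"az":0},
    {"hand":42,"x":0,"y":0,"z":0.104,"ax":0,"ay":0,"az":0},
    {"hand":42,"x":0,"y":0,"z":0.104,"ax":0,"ay":0,"az":0},
  ],
)

```text
t: 15.8
tool_pos: [0.6297, -0.0756, 0.2403]
orientation: [2.22, 2.22, 0.003]
force: [0.2, -0.3, -1.1]
opening: 0.0496
gripper_force: 25.0
```

```bash
python3 -c "
from h import *
im,d,P=cloud('side');cv2.imwrite('pics/s4.png',cv2.resize(im[60:300,60:380],None,fx=2,fy=2))
go((.629,-.0755,.068))"
```

```text
t 15.85 turn [0.003 0.001 0.   ]
(0.629, -0.0755, 0.068) [ 0.0001 -0.0005  0.005 ]
```

View pics/s4.png

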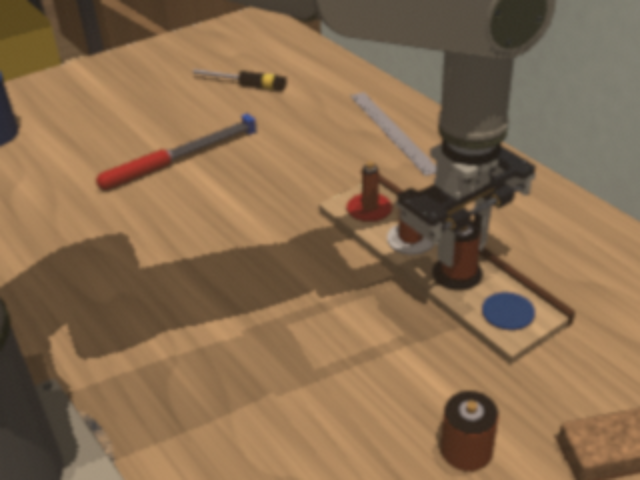

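Drum_26 stands on red (370,190). Drum_50 is held just above black (460,255).

Emit:
carry_out(
  targets=[
    {"hand":42,"x":0,"y":0,"z":0.003,"ax":0,"ay":0,"az":0},
    {"hand":42,"x":0,"y":0,"z":0.0035,"ax":0,"ay":0,"az":0},
    {"hand":42,"x":0,"y":0,"z":0.0035,"ax":0,"ay":0,"az":0},
    {"hand":42,"x":0,"y":0,"z":0.0035,"ax":0,"ay":0,"az":0},
    {"hand":42,"x":0,"y":0,"z":0.0035,"ax":0,"ay":0,"az":0},
  ],
)

```text
t: 16.48
tool_pos: [0.6289, -0.0755, 0.2348]
orientation: [2.221, 2.221, 0.0]
force: [0.4, 0.4, -1.5]
opening: 0.0499
gripper_force: 25.0
```

Emit:
carry_out(
  targets=[
    {"hand":95,"x":0,"y":0,"z":0,"ax":0,"ay":0,"az":0},
    {"hand":95,"x":0,"y":0,"z":0,"ax":0,"ay":0,"az":0},
    {"hand":95,"x":0,"y":0,"z":0,"ax":0,"ay":0,"az":0},
    {"hand":95,"x":0,"y":0,"z":0,"ax":0,"ay":0,"az":0},
    {"hand":95,"x":0,"y":0,"z":0,"ax":0,"ay":0,"az":0},
  ],
)

```text
t: 17.1
tool_pos: [0.6289, -0.0755, 0.2348]
orientation: [2.221, 2.221, 0.0]
force: [0.2, -0.5, -0.1]
opening: 0.088
gripper_force: 0.0
```

```bash
python3 -c "
from h import *
go((.4400,-.293,.165),(.4400,-.293,.045))"
```

```text
t 17.1 turn [ 0. -0. -0.]
(0.44, -0.293, 0.165) [-0.2175 -0.1889 -0.0972]
(0.44, -0.293, 0.045) [-0.2175 -0.1889  0.0228]
```

Emit:
carry_out(
  targets=[
    {"hand":95,"x":0,"y":0,"z":-0.05,"ax":0,"ay":0,"az":0},
    {"hand":95,"x":0,"y":0,"z":-0.095,"ax":0,"ay":0,"az":0},
    {"hand":100,"x":-0.045,"y":-0.04,"z":-0.097,"ax":0,"ay":0,"az":0},
    {"hand":100,"x":-0.09,"y":-0.08,"z":-0.097,"ax":0,"ay":0,"az":0},
    {"hand":100,"x":-0.135,"y":-0.12,"z":-0.097,"ax":0,"ay":0,"az":0},
    {"hand":100,"x":-0.18,"y":-0.16,"z":-0.097,"ax":0,"ay":0,"az":0},
    {"hand":100,"x":-0.2175,"y":-0.189,"z":-0.097,"ax":0,"ay":0,"az":0},
    {"hand":100,"x":-0.2175,"y":-0.189,"z":-0.097,"ax":0,"ay":0,"az":0},
  ],
)

```text
t: 18.1
tool_pos: [0.4381, -0.2953, 0.332]
orientation: [2.226, 2.216, -0.001]
force: [0.3, 0.6, 0.8]
opening: 0.0932
gripper_force: 0.0
```

Emit:
carry_out(
  newtons=30,
  targets=[
    {"hand":100,"x":0,"y":0,"z":0,"ax":0,"ay":0,"az":0},
    {"hand":100,"x":0,"y":0,"z":0,"ax":0,"ay":0,"az":0},
    {"hand":100,"x":0,"y":0,"z":0.05,"ax":0,"ay":0,"az":0},
    {"hand":100,"x":0,"y":0,"z":0.1,"ax":0,"ay":0,"az":0},
    {"hand":100,"x":0,"y":0,"z":0.12,"ax":0,"ay":0,"az":0},
    {"hand":100,"x":0,"y":0,"z":0.12,"ax":0,"ay":0,"az":0},
    {"hand":55,"x":0,"y":0,"z":0.12,"ax":0,"ay":0,"az":0},
    {"hand":55,"x":0,"y":0,"z":0.12,"ax":0,"ay":0,"az":0},
  ],
)

```text
t: 19.1
tool_pos: [0.4408, -0.2933, 0.2135]
orientation: [2.219, 2.22, 0.001]
force: [0.6, -0.3, -0.1]
opening: 0.0776
gripper_force: 0.0
```

Emit:
carry_out(
  targets=[
    {"hand":55,"x":0,"y":0,"z":0,"ax":0,"ay":0,"az":0},
    {"hand":55,"x":0,"y":0,"z":0,"ax":0,"ay":0,"az":0},
    {"hand":55,"x":0,"y":0,"z":0,"ax":0,"ay":0,"az":0},
    {"hand":55,"x":0,"y":0,"z":0,"ax":0,"ay":0,"az":0},
  ],
)

```text
t: 19.6
tool_pos: [0.44, -0.2933, 0.2126]
orientation: [2.221, 2.221, -0.0]
force: [-1.0, 0.8, 5.9]
opening: 0.0619
gripper_force: 30.0
```

```bash
python3 -c "
from h import *
go((.629,-.1755,.175))"
```

```text
t 19.6 turn [ 0.001  0.001 -0.   ]
(0.629, -0.1755, 0.175) [ 0.1177  0.189  -0.1294]
```

Emit:
carry_out(
  targets=[
    {"hand":55,"x":0,"y":0,"z":-0.05,"ax":0,"ay":0,"az":0},
    {"hand":55,"x":0,"y":0,"z":-0.1,"ax":0,"ay":0,"az":0},
    {"hand":55,"x":0.015,"y":0.025,"z":-0.13,"ax":0,"ay":0,"az":0},
    {"hand":55,"x":0.04,"y":0.065,"z":-0.13,"ax":0,"ay":0,"az":0},
    {"hand":55,"x":0.07,"y":0.11,"z":-0.13,"ax":0,"ay":0,"az":0},
    {"hand":55,"x":0.095,"y":0.15,"z":-0.13,"ax":0,"ay":0,"az":0},
    {"hand":55,"x":0.11,"y":0.175,"z":-0.13,"ax":0,"ay":0,"az":0},
    {"hand":55,"x":0.1177,"y":0.189,"z":-0.13,"ax":0,"ay":0,"az":0},
  ],
)

```text
t: 20.6
tool_pos: [0.6297, -0.1742, 0.3408]
orientation: [-2.219, -2.222, 0.001]
force: [0.7, -0.2, -2.2]
opening: 0.0616
gripper_force: 30.0
```

Emit:
carry_out(
  targets=[
    {"hand":55,"x":0,"y":0,"z":0,"ax":0,"ay":0,"az":0},
    {"hand":55,"x":0,"y":0,"z":0,"ax":0,"ay":0,"az":0},
    {"hand":55,"x":0,"y":0,"z":0.05,"ax":0,"ay":0,"az":0},
    {"hand":55,"x":0,"y":0,"z":0.09,"ax":0,"ay":0,"az":0},
    {"hand":55,"x":0,"y":0,"z":0.104,"ax":0,"ay":0,"az":0},
    {"hand":55,"x":0,"y":0,"z":0.104,"ax":0,"ay":0,"az":0},
    {"hand":55,"x":0,"y":0,"z":0.104,"ax":0,"ay":0,"az":0},
    {"hand":55,"x":0,"y":0,"z":0.104,"ax":0,"ay":0,"az":0},
  ],
)

```text
t: 21.6
tool_pos: [0.6295, -0.1756, 0.2396]
orientation: [2.22, 2.219, 0.002]
force: [-0.1, -0.6, -2.2]
opening: 0.0618
gripper_force: 30.0
```

```bash
python3 -c "
from h import *
im,d,P=cloud('side');cv2.imwrite('pics/s5.png',cv2.resize(im[60:300,60:380],None,fx=2,fy=2))
go((.629,-.1755,.068))"
```

```text
t 21.65 turn [ 0.002  0.001 -0.   ]
(0.629, -0.1755, 0.068) [ 0.     -0.0004  0.0043]
```

View pics/s5.png

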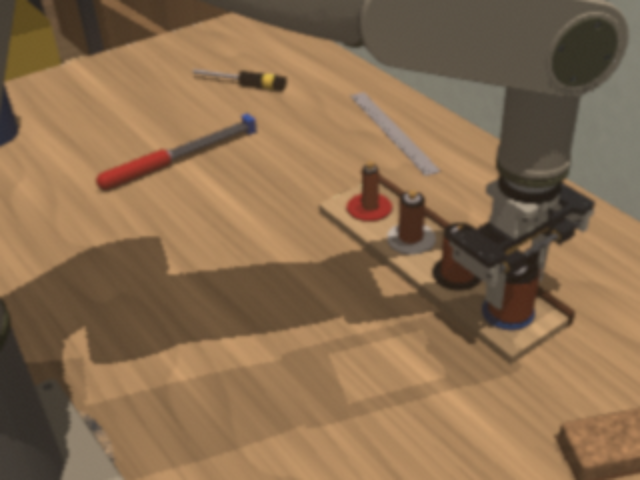

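The first three drums stand in place, and drum_62 is just above blue (515,295). Next: set it down, release, rise, and back away toward the robot.

Emit:
carry_out(
  targets=[
    {"hand":55,"x":0,"y":0,"z":0.003,"ax":0,"ay":0,"az":0},
    {"hand":55,"x":0,"y":0,"z":0.0035,"ax":0,"ay":0,"az":0},
    {"hand":55,"x":0,"y":0,"z":0.0035,"ax":0,"ay":0,"az":0},
    {"hand":55,"x":0,"y":0,"z":0.0035,"ax":0,"ay":0,"az":0},
    {"hand":55,"x":0,"y":0,"z":0.0035,"ax":0,"ay":0,"az":0},
  ],
)

```text
t: 22.28
tool_pos: [0.6289, -0.1753, 0.2341]
orientation: [-2.221, -2.221, 0.0]
force: [0.6, 0.2, -3.4]
opening: 0.0615
gripper_force: 30.0
```

Emit:
carry_out(
  targets=[
    {"hand":100,"x":0,"y":0,"z":0,"ax":0,"ay":0,"az":0},
    {"hand":100,"x":0,"y":0,"z":0,"ax":0,"ay":0,"az":0},
    {"hand":100,"x":0,"y":0,"z":0,"ax":0,"ay":0,"az":0},
    {"hand":100,"x":0,"y":0,"z":0,"ax":0,"ay":0,"az":0},
    {"hand":100,"x":0,"y":0,"z":0,"ax":0,"ay":0,"az":0},
  ],
)

```text
t: 22.9
tool_pos: [0.6289, -0.1754, 0.2343]
orientation: [2.221, 2.221, 0.0]
force: [0.5, 0.2, 0.5]
opening: 0.0924
gripper_force: 0.0
```

Emit:
carry_out(
  targets=[
    {"hand":100,"x":0,"y":0,"z":-0.05,"ax":0,"ay":0,"az":0},
    {"hand":100,"x":0,"y":0,"z":-0.1,"ax":0,"ay":0,"az":0},
    {"hand":100,"x":0,"y":0,"z":-0.15,"ax":0,"ay":0,"az":0},
    {"hand":100,"x":-0.02,"y":-0.05,"z":-0.16,"ax":0,"ay":0,"az":0},
    {"hand":100,"x":-0.05,"y":-0.1,"z":-0.16,"ax":0,"ay":0,"az":0},
    {"hand":100,"x":-0.1,"y":-0.14,"z":-0.16,"ax":0,"ay":0,"az":0},
    {"hand":100,"x":-0.15,"y":-0.18,"z":-0.16,"ax":0,"ay":0,"az":0},
    {"hand":100,"x":-0.2,"y":-0.2,"z":-0.16,"ax":0,"ay":0,"az":0},
  ],
)

```text
t: 23.9
tool_pos: [0.4271, -0.3765, 0.3947]
orientation: [2.221, 2.221, -0.0]
force: [0.3, -0.5, 0.1]
opening: 0.0931
gripper_force: 0.0
```

Emit:
carry_out(
  targets=[
    {"hand":100,"x":0,"y":0,"z":0,"ax":0,"ay":0,"az":0},
    {"hand":100,"x":0,"y":0,"z":0,"ax":0,"ay":0,"az":0},
    {"hand":100,"x":0,"y":0,"z":0,"ax":0,"ay":0,"az":0},
    {"hand":100,"x":0,"y":0,"z":0,"ax":0,"ay":0,"az":0},
  ],
)

```text
t: 24.4
tool_pos: [0.4297, -0.3742, 0.3943]
orientation: [2.219, 2.224, 0.0]
force: [0.0, -0.6, -0.5]
opening: 0.0928
gripper_force: 0.0
```

```bash
python3 - <<'E'
from h import *
im,d,P=cloud('top')
cv2.imwrite('pics/t6.png',cv2.resize(im[120:260,100:420],None,fx=2.5,fy=2.5))
for y in (.124,.0244,-.0755,-.1753):
    m=(abs(P[...,0]-.629)<.06)&(abs(P[...,1]-y)<.05)&(P[...,2]>.08)&(P[...,2]<.12); q=P[m]
    c,r=cv2.minEnclosingCircle(q[:,:2].astype(np.float32)); print(len(q),np.round(q.mean(0),4),np.round(c,4),round(2*r,4),'err mm',np.round((np.array(c)-[.629,y])*1000,1))
E
```

```text
47 [0.6266 0.1235 0.0931] [0.6274 0.1233] 0.0258 err mm [-1.6 -0.7]
104 [0.6271 0.0272 0.0922] [0.6276 0.0278] 0.0385 err mm [-1.4  3.4]
178 [ 0.627  -0.0746  0.0925] [ 0.628  -0.0754] 0.0505 err mm [-1.   0.1]
273 [ 0.6271 -0.1752  0.0921] [ 0.6277 -0.1757] 0.063 err mm [-1.3 -0.4]
```

View pics/t6.png

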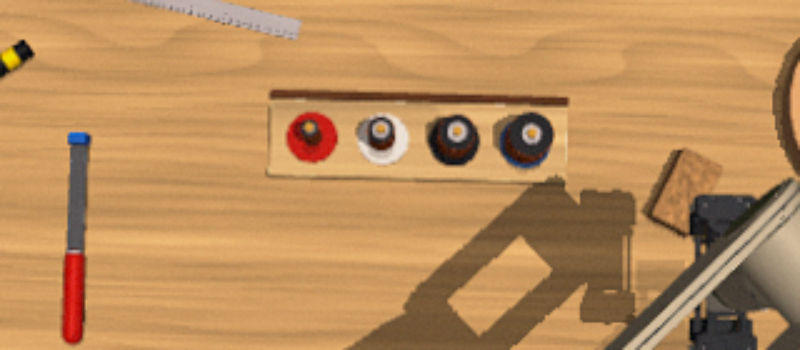

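All four drums stand on the right pads and the bystanders haven't moved. Drum_38 is about 3 mm off in y. There is plenty of time, so I'll regrip it and correct that.

```bash
python3 -c "
from h import *
go((.629,.0275,.235),(.629,.0275,.068))"
```

```text
t 24.45 turn [-0.    -0.     0.002]
(0.629, 0.0275, 0.235) [ 0.4015  0.2002 -0.0077]
(0.629, 0.0275, 0.068) [0.4015 0.2002 0.1593]
```

Emit:
carry_out(
  targets=[
    {"hand":75,"x":0.08,"y":0.04,"z":0,"ax":0,"ay":0,"az":0},
    {"hand":75,"x":0.16,"y":0.08,"z":0,"ax":0,"ay":0,"az":0},
    {"hand":75,"x":0.24,"y":0.12,"z":0,"ax":0,"ay":0,"az":0},
    {"hand":75,"x":0.32,"y":0.16,"z":0,"ax":0,"ay":0,"az":0},
    {"hand":75,"x":0.4015,"y":0.2,"z":0,"ax":0,"ay":0,"az":0},
    {"hand":75,"x":0.4015,"y":0.2,"z":0,"ax":0,"ay":0,"az":0},
    {"hand":75,"x":0.4015,"y":0.2,"z":0,"ax":0,"ay":0,"az":0},
    {"hand":75,"x":0.4015,"y":0.2,"z":0,"ax":0,"ay":0,"az":0},
  ],
)

```text
t: 25.45
tool_pos: [0.6296, 0.0307, 0.3939]
orientation: [-2.215, -2.227, -0.001]
force: [-0.2, -0.1, 0.2]
opening: 0.0697
gripper_force: 0.0
```

Emit:
carry_out(
  targets=[
    {"hand":75,"x":0,"y":0,"z":0,"ax":0,"ay":0,"az":0},
    {"hand":75,"x":0,"y":0,"z":0,"ax":0,"ay":0,"az":0},
    {"hand":75,"x":0,"y":0,"z":0,"ax":0,"ay":0,"az":0},
    {"hand":75,"x":0,"y":0,"z":0,"ax":0,"ay":0,"az":0},
  ],
)

```text
t: 25.95
tool_pos: [0.6287, 0.0251, 0.3944]
orientation: [2.223, 2.22, 0.0]
force: [-0.3, 0.6, -0.1]
opening: 0.0697
gripper_force: 0.0
```

```bash
python3 -c "
from h import *
go((.629,.0275,.068))"
```

```text
t 25.95 turn [ 0.     0.    -0.002]
(0.629, 0.0275, 0.068) [0.0024 0.0003 0.1594]
```

Emit:
carry_out(
  newtons=15,
  targets=[
    {"hand":75,"x":0.0025,"y":0,"z":0.05,"ax":0,"ay":0,"az":0},
    {"hand":75,"x":0.0025,"y":0,"z":0.1,"ax":0,"ay":0,"az":0},
    {"hand":75,"x":0.0025,"y":0,"z":0.145,"ax":0,"ay":0,"az":0},
    {"hand":75,"x":0.0025,"y":0,"z":0.1595,"ax":0,"ay":0,"az":0},
    {"hand":75,"x":0.0025,"y":0,"z":0.1595,"ax":0,"ay":0,"az":0},
    {"hand":75,"x":0.0025,"y":0,"z":0.1595,"ax":0,"ay":0,"az":0},
    {"hand":30,"x":0.0025,"y":0,"z":0.1595,"ax":0,"ay":0,"az":0},
    {"hand":30,"x":0.0025,"y":0,"z":0.1595,"ax":0,"ay":0,"az":0},
  ],
)

```text
t: 26.95
tool_pos: [0.6294, 0.0287, 0.2362]
orientation: [2.22, 2.22, 0.002]
force: [-0.2, -0.3, -0.3]
opening: 0.054
gripper_force: 0.0
```

Emit:
carry_out(
  targets=[
    {"hand":30,"x":0,"y":0,"z":0,"ax":0,"ay":0,"az":0},
    {"hand":30,"x":0,"y":0,"z":0,"ax":0,"ay":0,"az":0},
    {"hand":30,"x":0,"y":0,"z":0,"ax":0,"ay":0,"az":0},
    {"hand":30,"x":0,"y":0,"z":0,"ax":0,"ay":0,"az":0},
    {"hand":30,"x":0,"y":0,"z":0,"ax":0,"ay":0,"az":0},
  ],
)

```text
t: 27.58
tool_pos: [0.6289, 0.0287, 0.2349]
orientation: [2.221, 2.221, 0.0]
force: [-1.9, -0.2, 2.9]
opening: 0.0376
gripper_force: 15.0
```

Lift 4 mm, shift 3 mm toward −y, lower again and release.

Emit:
carry_out(
  targets=[
    {"hand":30,"x":0,"y":0,"z":-0.004,"ax":0,"ay":0,"az":0},
    {"hand":30,"x":0,"y":0,"z":-0.004,"ax":0,"ay":0,"az":0},
    {"hand":30,"x":-0.003,"y":0,"z":-0.004,"ax":0,"ay":0,"az":0},
    {"hand":30,"x":-0.003,"y":0,"z":-0.004,"ax":0,"ay":0,"az":0},
    {"hand":30,"x":-0.003,"y":0,"z":-0.002,"ax":0,"ay":0,"az":0},
    {"hand":30,"x":-0.003,"y":0,"z":-0.0005,"ax":0,"ay":0,"az":0},
    {"hand":30,"x":-0.003,"y":0,"z":-0.0005,"ax":0,"ay":0,"az":0},
    {"hand":30,"x":-0.003,"y":0,"z":-0.0005,"ax":0,"ay":0,"az":0},
  ],
)

```text
t: 28.58
tool_pos: [0.6288, 0.0257, 0.2352]
orientation: [-2.221, -2.221, 0.0]
force: [-0.0, -0.4, -1.2]
opening: 0.0376
gripper_force: 15.0
```

Emit:
carry_out(
  targets=[
    {"hand":75,"x":0,"y":0,"z":0,"ax":0,"ay":0,"az":0},
    {"hand":75,"x":0,"y":0,"z":0,"ax":0,"ay":0,"az":0},
    {"hand":75,"x":0,"y":0,"z":0,"ax":0,"ay":0,"az":0},
    {"hand":75,"x":0,"y":0,"z":0,"ax":0,"ay":0,"az":0},
    {"hand":75,"x":0,"y":0,"z":0,"ax":0,"ay":0,"az":0},
  ],
)

```text
t: 29.2
tool_pos: [0.6289, 0.0257, 0.2353]
orientation: [2.221, 2.221, 0.0]
force: [-0.6, 0.7, 0.7]
opening: 0.0697
gripper_force: 0.0
```

Emit:
carry_out(
  targets=[
    {"hand":75,"x":0,"y":0,"z":-0.05,"ax":0,"ay":0,"az":0},
    {"hand":75,"x":0,"y":0,"z":-0.1,"ax":0,"ay":0,"az":0},
    {"hand":75,"x":0,"y":0,"z":-0.15,"ax":0,"ay":0,"az":0},
    {"hand":75,"x":-0.05,"y":-0.03,"z":-0.17,"ax":0,"ay":0,"az":0},
    {"hand":75,"x":-0.1,"y":-0.06,"z":-0.17,"ax":0,"ay":0,"az":0},
    {"hand":75,"x":-0.15,"y":-0.09,"z":-0.17,"ax":0,"ay":0,"az":0},
    {"hand":75,"x":-0.2,"y":-0.12,"z":-0.17,"ax":0,"ay":0,"az":0},
    {"hand":75,"x":-0.25,"y":-0.15,"z":-0.17,"ax":0,"ay":0,"az":0},
  ],
)

```text
t: 30.2
tool_pos: [0.4777, -0.2257, 0.4055]
orientation: [2.221, 2.221, 0.0]
force: [0.1, -0.1, -0.0]
opening: 0.0695
gripper_force: 0.0
```

Emit:
carry_out(
  targets=[
    {"hand":75,"x":-0.08,"y":-0.05,"z":0,"ax":0,"ay":0,"az":0},
    {"hand":75,"x":-0.15,"y":-0.05,"z":0,"ax":0,"ay":0,"az":0},
    {"hand":75,"x":-0.15,"y":-0.05,"z":0,"ax":0,"ay":0,"az":0},
    {"hand":75,"x":-0.15,"y":-0.05,"z":0,"ax":0,"ay":0,"az":0},
    {"hand":75,"x":-0.15,"y":-0.05,"z":0,"ax":0,"ay":0,"az":0},
    {"hand":75,"x":-0.15,"y":-0.05,"z":0,"ax":0,"ay":0,"az":0},
  ],
)

```text
t: 30.95
tool_pos: [0.4293, -0.3732, 0.4053]
orientation: [-2.22, -2.223, -0.0]
force: [-0.9, -0.1, -0.1]
opening: 0.0694
gripper_force: 0.0
```

```bash
python3 - <<'E'
from h import *
im,d,P=cloud('top')
for y in (.124,.0244,-.0755,-.1753):
    m=(abs(P[...,0]-.629)<.06)&(abs(P[...,1]-y)<.05)&(P[...,2]>.08)&(P[...,2]<.12); q=P[m]
    c,r=cv2.minEnclosingCircle(q[:,:2].astype(np.float32)); print(len(q),np.round(q.mean(0),4),np.round(c,4),round(2*r,4),'err mm',np.round((np.array(c)-[.629,y])*1000,1))
E
```

```text
47 [0.6263 0.1235 0.0928] [0.6264 0.1234] 0.0265 err mm [-2.6 -0.6]
100 [0.6272 0.0241 0.0924] [0.6276 0.0247] 0.0388 err mm [-1.4  0.3]
176 [ 0.6273 -0.0747  0.092 ] [ 0.6281 -0.075 ] 0.05 err mm [-0.9  0.5]
273 [ 0.6271 -0.1751  0.092 ] [ 0.6287 -0.1757] 0.0641 err mm [-0.3 -0.4]
```

All four are upright at the right height (tops at 92 mm) and centred within about 3 mm.

```bash
python3 -c "
from h import *
print(robot.close_job())"
```

```text
the job is handed in; nothing more can be done
None
```

The job is handed in: all four sanding drums stand upright on the rack, each within about 3 mm of its pad's centre, in order from 26 mm on red to 62 mm on blue; the rasp and cork block were left alone, and it took about 31 s.

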